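# Sweep the dry clay offcuts off the wedging slab into the scrap tray

### The arm

A 6-joint arm with a two-finger parallel gripper is mounted at the origin on the work surface. World frame = base frame: x ahead of the robot, y to its left, z up, the work surface at z = 0. Lengths are in mm, angles in rad, forces in N, time in s.
With the tool pointing down it reaches from about 350 to 875 mm from the base axis. Payload 4.2 kg.
Tool frame: the origin (TCP) lies midway between the tips of the shut fingers; the grasp point (between the pads) lies 19 mm behind it; z points along the fingers, y is the line along which they close (so a half turn about z gives the same grasp; the last joint's range is limited). The gripper opens to 87 mm and grips with 3 to 60 N. Pads are 19 mm wide; open, the fingers measure 117 mm over their backs; the gripper's body (75 mm by 190 mm) begins 51 mm behind the grasp point.
Start: joints at [1.409, 0.385, 0.008, 0, -1.194, -0.259], TCP at [255.273, 570.469, 222.55] pointing down, gripper open.
Joint ranges: [-3.14, 3.14], [-1.21, 2.06], [-1.07, 1.41], [-3.16, 2.05], [-2.99, -0.16], [-3.1, 3.1]. Speed limits (rad/s): [2.79, 2.79, 3.14, 3.14, 3.14, 3.14].

### API

Orientations are given as a unit quaternion [w, x, y, z].
In Python, from rig import ctrl, imaging, job gives the robot as it stands.
- The arm moves only by the shell command python3 -m creep 'ROWS' [OPENING]. ROWS is JSON, a list that holds one entry, the list of rows, each a list of 6 numbers: the shift along the world's x, y, z in cm, then the turn, a rotation vector about the world's x, y, z in degrees. A call has 1 to 10 rows; each row shifts and turns the commanded pose from where the row before left it; what a row does not reach is not made up. A row lasts 1/12 s, in which the tool goes at most 41.7 mm and 7.16 degrees, less where a joint would pass 70% of its speed; a pose out of reach is approached as far as the arm can. A call is refused whole if a number of a shift passes 4.17 or a number of a turn 7.16, either way. A call with a gripper value outside its range is refused whole. OPENING is the finger opening in cm, from 0 to 8.7, set as the call begins (- or left out, the last holds). The fingers move at their own pace and stop on an object; the grip force is fixed at half the most. Time passes only in rows, so rows that do not move let the fingers close. It gives the time, the measured TCP pose, the force, the opening and the grip force at its end, in the units of the state.
- ctrl.read_state(): the state, without advancing time (a new reading comes with each control period).
- imaging.snapshot(name): name is "scene" or "side" or "wrist"; returns the picture (420x560x3 uint8, red, green, blue); there is no depth.
- imaging.camera_params(name): a dict with "fx", "fy", "cx", "cy" (pixels), "D" ([k1, k2, p1, p2, k3] as OpenCV has them; the pictures are not rectified), "eye" and "orientation" of the camera in the world. Camera axes: x right, y up, looking along -z (the intrinsics and any distortion apply to the point x, -y, -z); pixel columns grow to the right and rows downward; lengths in mm; the calibration is good to about 2 mm. A picture is of the moment at which its call begins: read the wrist's pose just before it. camera_params takes no time and is no camera call; for the wrist camera it gives the pose at the moment of the call.
- job.hand_in(): hands the job in; it is judged then, once.
The state is a dict: "time": time; "joint_positions": joint angles; "joint_velocities": joint speeds; "effort": joint torques, N m; "ee_pos": TCP position; "eef_rot": TCP orientation; "ft_force": force on the tool from outside, world axes, zero at the start; "torque": the same for the moment, N m; "grip_width": finger opening in mm; "finger_force": force on a finger pad.
Only numpy, scipy, OpenCV 4.12 (cv2) and the standard library are available. Lean on these libraries where they do the work, as an engineer would, in place of code of your own. Each camera call takes 0.05 s, during which the arm holds its last target. There are 200 camera calls.

### The job

Clear the wedging slab: with your fingertips, sweep the four dry clay offcuts along the slab and over its end into the empty scrap tray standing there. They are brittle, so only push them, do not pinch, press on or lift them. Leave the pinch pot and the wooden stamp standing where they are on the slab, and do not disturb the other things on the bench.

Things in the scene. Friction and masses are not known exactly. Their poses are not given: they have to be found in the camera images.
- slab: plaster wedging slab in a wooden frame with flush top, 280 (its x) by 340 mm (its y) and 26 mm thick, raised on two wooden battens and fixed to the bench; origin on the bench under its centre, z up, so its flat working top is 80 mm above the origin; along both long sides (outside its +x and -x edges) a 12 mm thick wooden lip stands 12 mm higher than the top, while the two ends (+y and -y) are open
- tray: empty grey plastic scrap tray, open on top, 300 (x) by 160 (y) by 50 mm high, walls and floor 4 mm; fixed, standing against one of the slab's two ends (its +y or its -y end) and parallel to it, its near wall tucked 10 mm under the slab's overhang, so that what is pushed over that end drops in; its rim is 30 mm below the slab's top; origin at the centre of its underside
- wareboard: plywood ware board 280 by 160 by 18 mm carrying three small dry bowls (tops up to 73 mm above the bench), fixed, tucked under the other end of the slab; origin at the centre of its underside
- offcut_lump: grey dry clay offcut, an irregular lump about 30 by 30 mm and 18 mm high, about 24 g, lying on the slab in any heading, 70 to 100 mm from its lengthwise middle line; origin at its middle, 9 mm above its underside
- offcut_strip: grey dry clay offcut, a strip 40 (its x) by 16 (its y) by 16 mm high, about 20 g, lying on the slab in any heading, 70 to 100 mm from its lengthwise middle line; origin at its middle, 8 mm above its underside
- offcut_wedge: grey dry clay offcut, a stepped triangular wedge 34 (its x) by 31 mm and 16 mm high, about 18 g, lying on the slab in any heading, 70 to 100 mm from its lengthwise middle line; origin at its middle, 8 mm above its underside
- offcut_corner: grey dry clay offcut, L-shaped, 34 by 32 mm with 14 mm wide legs and 16 mm high, about 18 g, lying on the slab in any heading, 70 to 100 mm from its lengthwise middle line; origin at its middle, 8 mm above its underside
- pot: small unfired grey clay pinch pot, 64 mm across, 42 mm high, standing loose on the slab, within 15 mm of its lengthwise middle line (slab x = 0), with two offcuts lying on each side of that line; origin at the centre of its underside
- stamp: small turned wooden clay stamp, 26 mm across, 45 mm high, standing loose on end on the slab, within 15 mm of the same middle line; origin at the centre of its underside
- bowl: dark glazed bowl, 90 mm across, 45 mm high, loose on the bench off to the side, beyond the tray or ware board; origin at the centre of its underside
- jar: white jar with black cap, 68 mm across, 85 mm high, loose on the bench off to the side, beyond the tray or ware board; origin at the centre of its underside
- spoon: steel spoon, 190 mm long, lying loose on the bench nearer the robot than the slab; origin under its middle
- slat: wooden rolling slat, 300 by 32 by 8 mm, lying loose on the bench nearer the robot than the slab; origin at the centre of its underside

How it is judged:
By the outcome, as a careful person would: the job done as asked, in the order asked, and still so for the second after the job is handed in, with the robot touching nothing.
It also fails if it takes over 67 s, if anything falls off the work surface, if the arm or the gripper's body presses on something with over 40 N, if the wrist force passes 120 N, or if a joint passes its speed limit or range.

## Working session

There is one attempt and no reset: what is moved stays moved. The work goes in short steps, Python scripts to look and compute and a shell command to move; the robot and the scene stay as the last step left them, time stands still between calls to the robot, and variables do not carry over. Pictures are saved under pics/ and viewed, at most 12 in all, crops included, and the job is handed in when it is done.

```bash
ls; mkdir -p pics; cat > h.py <<'E'
import numpy as np,cv2
from scipy.spatial.transform import Rotation as R
from rig import ctrl,imaging,job
def snap(n,f):
    p=imaging.camera_params(n); im=imaging.snapshot(n); cv2.imwrite('pics/'+f,im[:,:,::-1]); np.save('pics/'+f+'.npy',p,allow_pickle=True); return im,p
def rot(p):
    o=np.array(p['orientation'],float)
    return o if o.shape==(3,3) else R.from_quat(np.r_[o[1:],o[0]]).as_matrix()
def cast(p,uv,z):
    K=np.array([[p['fx'],0,p['cx']],[0,p['fy'],p['cy']],[0,0,1]])
    q=cv2.undistortPoints(np.array(uv,float).reshape(-1,1,2),K,np.array(p['D'],float)).reshape(-1,2)
    d=np.c_[q[:,0],-q[:,1],-np.ones(len(q))]@rot(p).T
    e=np.array(p['eye']); return e+d*((z-e[2])/d[:,2])[:,None]
def load(f): return np.load('pics/'+f+'.npy',allow_pickle=True).item()
E
python3 - <<'E'
from h import *
a,p=snap('scene','s0.png');b,q=snap('side','d0.png')
print(p,q,ctrl.read_state()['time'])
cv2.imwrite('pics/c0.png',np.hstack([cv2.resize(a[:,:,::-1],(400,300)),cv2.resize(b[:,:,::-1],(400,300))]))
E
```

```text
pics
{'fx': 469.0270127459377, 'fy': 469.0270127459377, 'cx': 274.82603396703604, 'cy': 208.1994729722693, 'D': array([-0.1312114,  0.       ,  0.       ,  0.       ,  0.       ]), 'eye': array([1367.5603873 ,  427.88329416,  870.83784788]), 'orientation': array([0.48366996, 0.2306493 , 0.37411159, 0.75690474])} {'fx': 501.0445923270813, 'fy': 501.0445923270813, 'cx': 279.71702836295026, 'cy': 210.37022772284777, 'D': array([0.02043482, 0.        , 0.        , 0.        , 0.        ]), 'eye': array([  13.06382483, -910.51300937,  960.53207562]), 'orientation': array([ 0.89044587,  0.40154845, -0.09445289, -0.19220728])} 0.1
```

View pics/s0.png

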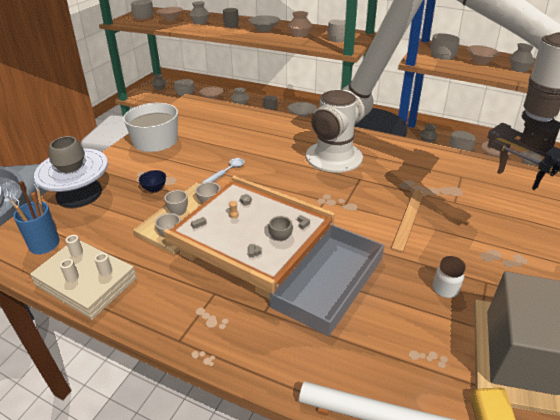

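The scene view shows the slab with the tray at its right (+y) end (about 330,275), the ware board on the left, offcuts at about (247,200), (198,223), (303,221) and (254,250), the pot at (280,229) and the stamp at (233,208).

```bash
python3 - <<'E'
from h import *
a=cv2.imread('pics/s0.png');b=cv2.imread('pics/d0.png')
cv2.imwrite('pics/s0z.png',cv2.resize(a[165:335,125:390],None,fx=3,fy=3,interpolation=cv2.INTER_CUBIC)[:600,:795])
p=load('s0.png');q=load('d0.png')
for uv in [(247,204),(198,226),(303,225),(254,254),(280,240),(233,216)]: print(uv,cast(p,[uv],80).round())
E
```

```text
(247, 204) [[466. -93.  80.]]
(198, 226) [[ 604. -167.   80.]]
(303, 225) [[486.  84.  80.]]
(254, 254) [[637.  17.  80.]]
(280, 240) [[564.  53.  80.]]
(233, 216) [[ 529. -103.   80.]]
```

View pics/s0z.png

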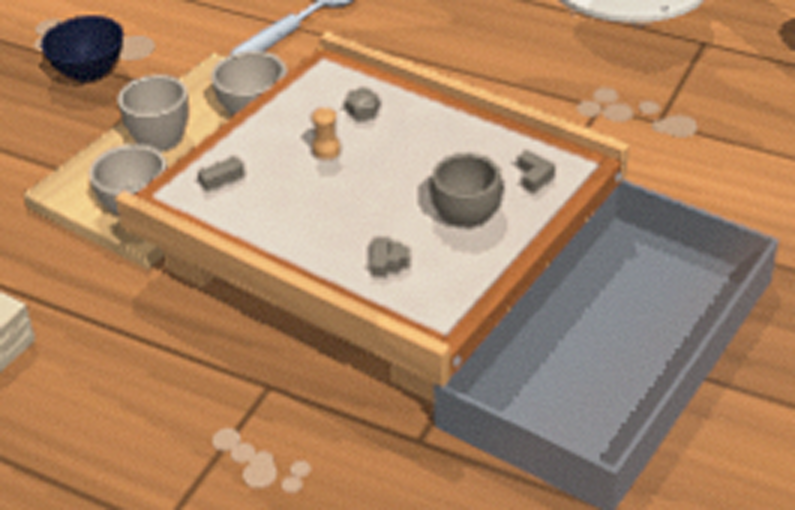

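View pics/d0.png

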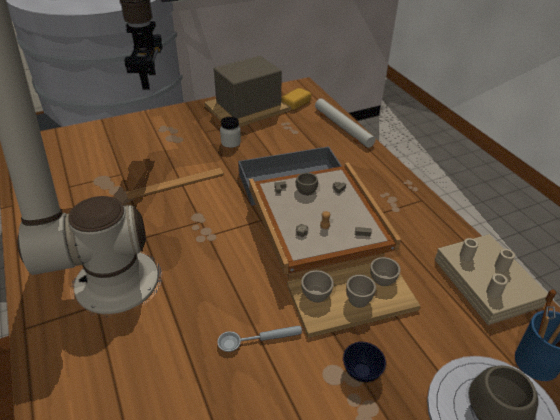

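The side view confirms this: tray at the far (+y) end, bowls at the near end, pot at (307,184) and stamp at (325,219). The lanes beside them are free. Next I'll get the slab frame and offcut positions in both views.

```bash
cat > m.py <<'E'
from h import *
def meas(f,box,verbose=True):
    im=cv2.imread('pics/'+f);p=load(f)
    hsv=cv2.cvtColor(im,cv2.COLOR_BGR2HSV)
    x0,y0,x1,y1=box
    m=np.zeros(im.shape[:2],np.uint8)
    w=((hsv[...,1]<50)&(hsv[...,2]>135)).astype(np.uint8)
    m[y0:y1,x0:x1]=w[y0:y1,x0:x1]
    cs,_=cv2.findContours(m,cv2.RETR_EXTERNAL,cv2.CHAIN_APPROX_NONE)
    c=max(cs,key=cv2.contourArea); hull=cv2.convexHull(c)
    P=cast(p,hull.reshape(-1,2),80)[:,:2].astype(np.float32)
    r=cv2.minAreaRect(P); print(f,'plaster rect',np.round(r[0],1),np.round(r[1],1),round(r[2],2))
    h=np.zeros_like(m);cv2.fillConvexPoly(h,hull,1)
    d=(h>0)&(hsv[...,2]<125)
    n,l,s,ce=cv2.connectedComponentsWithStats(d.astype(np.uint8))
    for i in range(1,n):
        if s[i,4]>25:
            k=np.argwhere(l==i)[:,::-1]; Q=cast(p,k,88)[:,:2].astype(np.float32)
            rr=cv2.minAreaRect(Q)
            print('  blob',ce[i].round(),s[i,4],'at z88',np.round(rr[0]),np.round(rr[1]),round(rr[2]),hsv[l==i].mean(0).round())
if __name__=='__main__':
    meas('s0.png',(165,175,340,290)); meas('d0.png',(245,160,400,275))
E
python3 m.py
```

```text
s0.png plaster rect [541.9 -43.1] [305.7 244.3] 81.93
  blob [245. 202.] 41 at z88 [466. -98.] [26. 29.] 34 [ 17.  45. 102.]
  blob [280. 229.] 381 at z88 [531.  38.] [92. 62.] 26 [18. 46. 99.]
  blob [198. 224.] 49 at z88 [ 604. -164.] [21. 39.] 44 [ 18.  45. 106.]
  blob [304. 225.] 38 at z88 [491.  91.] [19. 33.] 51 [ 17.  46. 103.]
  blob [254. 254.] 43 at z88 [643.  22.] [13. 31.] 45 [ 17.  45. 106.]
d0.png plaster rect [541.4 -46.2] [305.1 243.8] 81.98
  blob [306. 189.] 595 at z88 [547.  44.] [132.  66.] 61 [19. 54. 70.]
  blob [279. 187.] 149 at z88 [481.  75.] [67. 34.] 66 [19. 54. 84.]
  blob [339. 188.] 153 at z88 [630.   5.] [60. 39.] 61 [19. 53. 81.]
  blob [325. 225.] 192 at z88 [ 522. -111.] [83. 26.] 58 [ 16. 100.  92.]
  blob [301. 232.] 176 at z88 [ 455. -108.] [59. 32.] 55 [19. 52. 88.]
  blob [362. 233.] 194 at z88 [ 595. -174.] [43. 42.] 57 [19. 53. 85.]
```

```bash
python3 - <<'E'
from h import *
s=ctrl.read_state();q=np.array(s['eef_rot']);M=R.from_quat(np.r_[q[1:],q[0]]).as_matrix();print(s['ee_pos'],M.round(3))
p=imaging.camera_params('wrist');print(p,rot(p).round(3), s['time'])
E
python3 -m creep '[[[1.5,-4,1,0,0,0],[1.5,-4,1,0,0,0],[1.5,-4,1,0,0,0],[1.5,-4,1,0,0,0],[1.5,-4,1,0,0,0],[1.5,-4,1,0,0,0],[1.5,-4,1,0,0,0],[1.5,-4,1,0,0,0],[1.5,-4,1,0,0,0],[1.5,-4,1,0,0,0]]]' 1.0
```

```text
[255.07886764 570.01779253 221.58564456] [[ 0.913 -0.409 -0.001]
 [-0.409 -0.913 -0.002]
 [ 0.     0.002 -1.   ]]
{'fx': 340.93093479307436, 'fy': 340.93093479307436, 'cx': 281.3612161733195, 'cy': 211.62970877843532, 'D': array([0.02821653, 0.        , 0.        , 0.        , 0.        ]), 'eye': array([327.11402122, 539.29657173, 383.85824526]), 'orientation': array([-0.53825883,  0.07771293, -0.11819396,  0.83082388])} [[-0.408  0.876  0.256]
 [-0.913 -0.393 -0.113]
 [ 0.002 -0.28   0.96 ]] 0.1
time: 0.93
ee_pos: [397.6, 188.5, 317.9]
eef_rot: [-0.0, 0.978, -0.209, -0.0]
ft_force: [1.8, 1.2, 0.1]
grip_width: 28.1
finger_force: 0.0
```

```bash
python3 -m creep '[[[1.4,-2.7,0,0,0,-7.1],[1.4,-2.7,0,0,0,-7.1],[1.4,-2.7,0,0,0,-7.1],[1.4,-2.7,0,0,0,-7.1],[1.4,-2.7,0,0,0,-7.1],[1.4,-2.7,0,0,0,-7.1],[1.4,-2.7,0,0,0,-7.1],[1.4,-2.7,0,0,0,-7.1],[1.4,-2.7,0,0,0,-7.1],[1.4,-2.7,0,0,0,-7.1]]]'
python3 -m creep '[[[0,0,0,0,0,-3],[0,0,0,0,0,0],[0,0,0,0,0,0],[0,0,0,0,0,0]]]'
python3 - <<'E'
from h import *
s=ctrl.read_state();q=np.array(s['eef_rot']);M=R.from_quat(np.r_[q[1:],q[0]]).as_matrix();print(s['ee_pos'],M.round(3),s['joint_positions'])
snap('wrist','w0.png')
from m import meas
meas('w0.png',(0,0,560,420))
E
```

```text
time: 1.77
ee_pos: [537.9, -80.9, 317.1]
eef_rot: [-0.0, -0.673, 0.74, 0.0]
ft_force: [0.2, -0.5, -0.2]
grip_width: 10.0
finger_force: 0.0
time: 2.1
ee_pos: [537.4, -78.9, 317.4]
eef_rot: [-0.0, -0.656, 0.755, 0.0]
ft_force: [0.6, 0.2, 0.2]
grip_width: 9.9
finger_force: 0.0
[537.38317762 -78.92408843 317.40027543] [[-0.139 -0.99  -0.   ]
 [-0.99   0.139  0.   ]
 [-0.     0.    -1.   ]] [ 1.52679920e-01  1.91366003e-01 -2.67945030e-02 -2.16585405e-04
 -1.35299566e+00 -2.92145452e-01]
w0.png plaster rect [536.5 -82.1] [235.5 247.2] 82.01
  blob [216. 105.] 592 at z88 [ 598. -171.] [17. 41.] 59 [ 22.  36. 116.]
  blob [348. 147.] 386 at z88 [ 458. -105.] [33. 32.] 57 [ 22.  36. 105.]
  blob [291. 148.] 125 at z88 [ 523. -113.] [13. 24.] 79 [ 16. 109. 111.]
  blob [222. 257.] 562 at z88 [626.   3.] [25. 68.] 73 [46. 35. 69.]
  blob [281. 257.] 948 at z88 [554.  15.] [27. 80.] 86 [64. 43. 37.]
  blob [335. 261.] 134 at z88 [478.  32.] [ 7. 68.] 82 [61. 28. 49.]
```

View pics/w0.png

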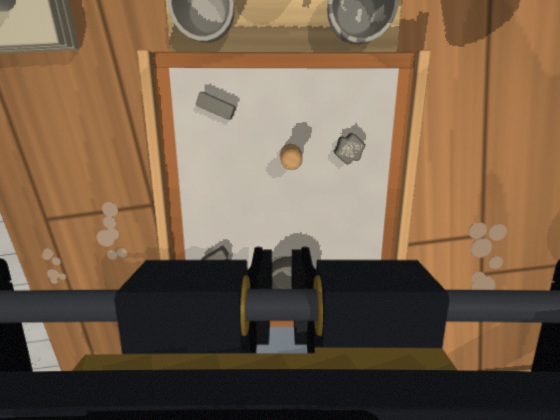

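The wrist view shows the strip at (216,105), stamp at (291,157) and lump at (350,149). The gripper hides the pot half, so I'll move toward the tray for a second look.

```bash
python3 -m creep '[[[0.6,4.1,0,0,0,0],[0.6,4.1,0,0,0,0],[0.6,4.1,0,0,0,0],[0,0,0,0,0,0],[0,0,0,0,0,0],[0,0,0,0,0,0]]]'
python3 - <<'E'
from h import *
snap('wrist','w1.png')
from m import meas
meas('w1.png',(130,0,430,250))
E
```

```text
time: 2.65
ee_pos: [555.3, 44.4, 317.7]
eef_rot: [-0.0, -0.656, 0.755, -0.0]
ft_force: [-0.9, 0.4, 0.2]
grip_width: 9.7
finger_force: 0.0
w1.png plaster rect [546.  -16.9] [247.  247.4] 81.83
  blob [353.  30.] 927 at z88 [463. -97.] [32. 36.] 69 [21. 32. 93.]
  blob [292.  32.] 244 at z88 [ 524. -110.] [21. 24.] 74 [ 16. 120. 108.]
  blob [215. 159.] 294 at z88 [632.  13.] [35. 31.] 24 [ 22.  35. 101.]
  blob [290. 180.] 2162 at z88 [547.  46.] [64. 66.] 82 [22. 36. 86.]
  blob [346. 195.] 276 at z88 [484.  74.] [45. 19.] 32 [21. 35. 92.]
```

View pics/w1.png

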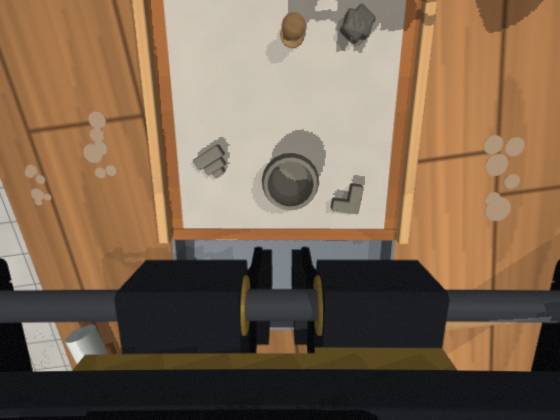

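The second wrist view shows the wedge at (210,161), the pot rim at (290,182), the corner at (348,197) and the lump at (357,24).

```bash
cat >> h.py <<'E'
C=np.array([541.7,-44.7]);ex=np.array([.990,-.139]);ey=np.array([.139,.990])
def sl(P): d=np.atleast_2d(P)[:,:2]-C; return np.c_[d@ex,d@ey].round(1)
E
python3 - <<'E'
from h import *
p=load('w1.png')
for n,uv,z in [('corner extremes',[(332,205),(363,183),(357,214),(353,178),(348,200)],92),('wedge',[(195,158),(227,166),(220,146),(220,176),(210,161)],92),('pot',[(290,182),(262,182),(318,182),(290,210)],122),('lump',[(357,24),(342,24),(375,24),(360,42)],94),('stamp',[(293,23)],125),('slabedge',[(290,228),(290,240)],80)]:
    P=cast(p,uv,z); print(n,sl(P).tolist())
p=load('w0.png')
for n,uv,z in [('strip',[(216,104),(196,102),(206,92),(236,108),(227,116)],94),('lump',[(350,149),(336,150),(365,150),(350,134),(350,164)],94),('stamp',[(291,156)],125)]:
    print(n,sl(cast(p,uv,z)).tolist())
print(ctrl.read_state()['time'])
E
```

```text
corner extremes [[-56.8, 119.0], [-91.4, 92.7], [-86.9, 130.0], [-79.6, 86.8], [-75.3, 112.9]]
wedge [[100.5, 64.1], [64.8, 73.1], [71.6, 50.7], [73.4, 84.6], [83.8, 67.4]]
pot [[-6.4, 85.5], [23.5, 85.5], [-36.2, 85.5], [-6.6, 116.6]]
lump [[-73.2, -70.3], [-58.2, -70.4], [-91.3, -70.2], [-77.4, -54.1]]
stamp [[-7.9, -64.6]]
slabedge [[-7.9, 151.8], [-8.0, 167.7]]
strip [[72.4, -118.6], [93.7, -120.5], [82.3, -130.7], [51.1, -114.5], [61.2, -106.2]]
lump [[-74.5, -70.9], [-58.9, -69.8], [-91.2, -69.7], [-73.5, -87.2], [-75.4, -54.1]]
stamp [[-7.8, -67.0]]
2.7
```

```bash
python3 -m creep '[[[-2.7,-0.36,0,0,0,0],[-2.7,-0.36,0,0,0,0],[-2.8,-0.36,0,0,0,0],[0,0,-4,0,0,0],[0,0,-4,0,0,0],[0,0,-4,0,0,0],[0,0,-4,0,0,0],[0,0,-3.5,0,0,0],[0,0,0,0,0,0],[0,0,0,0,0,0]]]'
python3 -m creep '[[[0,0,-0.8,0,0,0],[0,0,-0.8,0,0,0],[0,0,-0.8,0,0,0],[0,0,-0.5,0,0,0],[0,0,0,0,0,0],[0,0,0,0,0,0]]]'
```

```text
time: 3.53
ee_pos: [473.1, 31.5, 122.2]
eef_rot: [-0.002, -0.655, 0.756, 0.0]
ft_force: [0.2, 0.2, 1.3]
grip_width: 10.2
finger_force: 0.0
time: 4.03
ee_pos: [473.8, 32.8, 93.5]
eef_rot: [-0.0, -0.655, 0.755, -0.0]
ft_force: [-0.3, 0.7, -0.7]
grip_width: 10.2
finger_force: 0.0
```

```bash
python3 -m creep '[[[0,0,-0.6,0,0,0],[0,0,0,0,0,0],[0.07,0.5,0,0,0,0],[0.07,0.5,0,0,0,0],[0.07,0.5,0,0,0,0],[0.14,0.99,0,0,0,0],[0.14,0.99,0,0,0,0],[0.14,0.99,0,0,0,0],[0.14,0.99,0,0,0,0],[0,0,0,0,0,0]]]'
python3 -m creep '[[[0.14,0.99,0,0,0,0],[0.14,0.99,0,0,0,0],[0.14,0.99,0,0,0,0],[0.14,0.99,0,0,0,0],[0.14,0.99,0,0,0,0],[0.14,0.99,0,0,0,0],[0,0,0,0,0,0],[0,0,0,0,0,0]]]'
python3 - <<'E'
from h import *
a,_=snap('scene','s1.png');b,_=snap('side','d1.png')
cv2.imwrite('pics/c1.png',np.hstack([cv2.resize(x[r,c,::-1],(400,400),interpolation=2) for x,r,c in [(a,slice(160,340),slice(190,390)),(b,slice(130,270),slice(220,400))]]))
E
```

```text
time: 4.87
ee_pos: [482.2, 89.5, 87.7]
eef_rot: [0.001, -0.656, 0.755, -0.0]
ft_force: [0.5, -0.3, 0.2]
grip_width: 10.6
finger_force: 0.0
time: 5.53
ee_pos: [489.8, 147.4, 87.4]
eef_rot: [-0.0, -0.656, 0.755, 0.0]
ft_force: [-1.3, -0.4, -0.6]
grip_width: 9.8
finger_force: 0.0
```

View pics/c1.png

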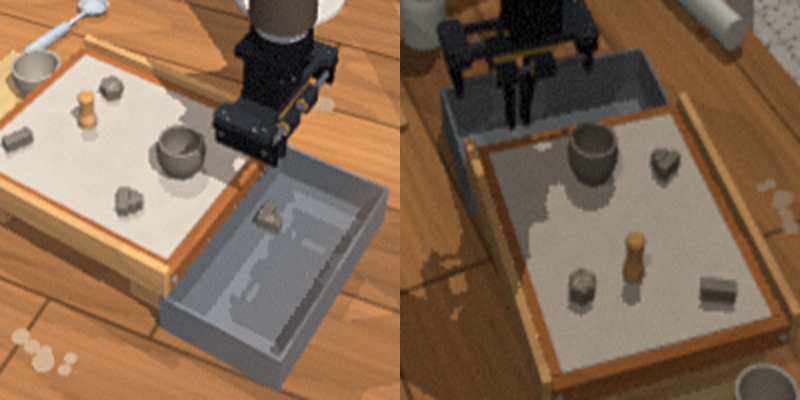

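The corner offcut lies in the tray (left panel, 268,214), and the pot and stamp are untouched. Wedge next.

```bash
python3 -m creep '[[[0,0,3.5,0,0,0],[0,0,3.5,0,0,0],[2.3,-2.9,0,0,0,0],[2.3,-2.9,0,0,0,0],[2.3,-2.9,0,0,0,0],[2.3,-2.9,0,0,0,0],[2.3,-2.9,0,0,0,0],[2.3,-2.9,0,0,0,0],[0,0,0,0,0,0],[0,0,0,0,0,0]]]'
python3 -m creep '[[[0,0,-2,0,0,0],[0,0,-2,0,0,0],[0,0,-1,0,0,0],[0,0,-1,0,0,0],[0,0,0,0,0,0],[0,0,0,0,0,0]]]'
```

```text
time: 6.47
ee_pos: [627.9, -29.4, 156.5]
eef_rot: [-0.001, -0.654, 0.757, 0.0]
ft_force: [-0.6, 0.4, -0.3]
grip_width: 10.0
finger_force: 0.0
time: 6.97
ee_pos: [627.7, -26.8, 97.7]
eef_rot: [-0.0, -0.656, 0.755, -0.0]
ft_force: [0.7, -0.0, 0.2]
grip_width: 10.1
finger_force: 0.0
```

```bash
python3 -m creep '[[[0,0,-1,0,0,0],[0,0,0,0,0,0],[0.07,0.5,0,0,0,0],[0.07,0.5,0,0,0,0],[0.07,0.5,0,0,0,0],[0.14,0.99,0,0,0,0],[0.14,0.99,0,0,0,0],[0.14,0.99,0,0,0,0],[0.14,0.99,0,0,0,0],[0.14,0.99,0,0,0,0]]]'
python3 -m creep '[[[0.14,0.99,0,0,0,0],[0.14,0.99,0,0,0,0],[0.14,0.99,0,0,0,0],[0.14,0.99,0,0,0,0],[0.14,0.99,0,0,0,0],[0.14,0.99,0,0,0,0],[0.14,0.99,0,0,0,0],[0.14,0.99,0,0,0,0],[0.14,0.99,0,0,0,0],[0,0,0,0,0,0]]]'
python3 - <<'E'
from h import *
a,_=snap('scene','s2.png');b,_=snap('side','d2.png')
cv2.imwrite('pics/c2.png',np.hstack([cv2.resize(x[r,c,::-1],(400,400),interpolation=2) for x,r,c in [(a,slice(160,340),slice(190,390)),(b,slice(130,270),slice(220,400))]]))
print(sl(ctrl.read_state()['ee_pos']))
E
```

```text
time: 7.8
ee_pos: [637.1, 38.7, 87.6]
eef_rot: [0.0, -0.656, 0.755, -0.0]
ft_force: [0.0, 1.0, 0.5]
grip_width: 10.4
finger_force: 0.1
time: 8.63
ee_pos: [650.0, 128.4, 87.5]
eef_rot: [0.0, -0.656, 0.755, -0.0]
ft_force: [0.4, 0.1, 0.5]
grip_width: 9.9
finger_force: 0.0
[[ 82.8 184.8]]
```

View pics/c2.png

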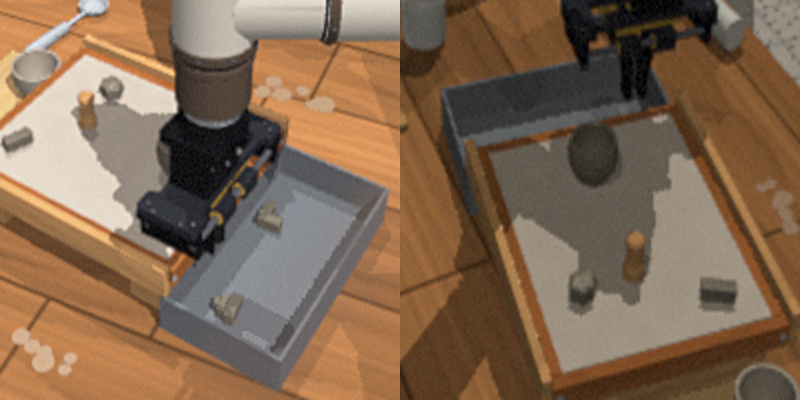

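Wedge is in the tray (left panel, 226,305). Strip next.

```bash
python3 -m creep '[[[0,0,4,0,0,0],[-0.66,-4.1,0,0,0,0],[-0.66,-4.1,0,0,0,0],[-0.66,-4.1,0,0,0,0],[-0.66,-4.1,0,0,0,0],[-0.66,-4.1,0,0,0,0],[-0.66,-4.1,0,0,0,0],[-0.66,-4.1,0,0,0,0],[-0.66,-4.2,0,0,0,0],[0,0,0,0,0,0]]]' || true
python3 - <<'E'
from h import *
s=ctrl.read_state();print(s['ee_pos'],sl(s['ee_pos']))
E
```

```text
[649.45589535 126.83064302  87.38762103] [[ 82.8 184.8]]out of range
```

```bash
python3 -m creep '[[[0,0,4,0,0,0],[-0.66,-4.1,0,0,0,0],[-0.66,-4.1,0,0,0,0],[-0.66,-4.1,0,0,0,0],[-0.66,-4.1,0,0,0,0],[-0.66,-4.1,0,0,0,0],[-0.66,-4.1,0,0,0,0],[-0.66,-4.1,0,0,0,0],[-0.66,-4.1,0,0,0,0],[0,0,0,0,0,0]]]'
python3 -m creep '[[[0,-0.2,0,0,0,0],[0,0,0,0,0,0],[0,0,0,0,0,0]]]'
python3 - <<'E'
from h import *
s=ctrl.read_state();print(s['ee_pos'],sl(s['ee_pos']))
E
```

```text
time: 9.57
ee_pos: [594.4, -208.3, 127.5]
eef_rot: [-0.001, -0.652, 0.758, -0.0]
ft_force: [0.4, -0.1, -0.5]
grip_width: 9.8
finger_force: 0.0
time: 9.82
ee_pos: [596.8, -203.0, 127.5]
eef_rot: [0.0, -0.656, 0.755, 0.0]
ft_force: [-0.6, 0.2, 0.2]
grip_width: 9.7
finger_force: 0.0
[ 596.78626343 -202.99660809  127.50906254] [[  76.5 -149.1]]
```

```bash
python3 -m creep '[[[0,0,-1.5,0,0,0],[0,0,-1.5,0,0,0],[0,0,-0.7,0,0,0],[0,0,-0.3,0,0,0],[0,0,0,0,0,0],[0.07,0.5,0,0,0,0],[0.07,0.5,0,0,0,0],[0.07,0.5,0,0,0,0],[0.07,0.5,0,0,0,0],[0.07,0.5,0,0,0,0]]]'
python3 -m creep '[[[0.14,0.99,0,0,0,0],[0.14,0.99,0,0,0,0],[0.14,0.99,0,0,0,0],[0.14,0.99,0,0,0,0],[0.14,0.99,0,0,0,0],[0.14,0.99,0,0,0,0],[0.14,0.99,0,0,0,0],[0.14,0.99,0,0,0,0],[0.14,0.99,0,0,0,0],[0,0,0,0,0,0]]]'
python3 - <<'E'
from h import *
s=ctrl.read_state();print(s['ee_pos'],sl(s['ee_pos']))
a,_=snap('wrist','w3.png');b,_=snap('side','d3.png')
cv2.imwrite('pics/c3.png',np.hstack([cv2.resize(x[r,c,::-1],(400,400),interpolation=2) for x,r,c in [(a,slice(0,420),slice(70,490)),(b,slice(130,270),slice(220,400))]]))
E
```

```text
time: 10.65
ee_pos: [600.6, -177.9, 88.1]
eef_rot: [0.0, -0.655, 0.755, -0.0]
ft_force: [0.5, -0.3, -0.1]
grip_width: 9.7
finger_force: 0.1
time: 11.48
ee_pos: [613.2, -87.6, 87.5]
eef_rot: [0.0, -0.656, 0.755, -0.0]
ft_force: [0.0, 0.2, -0.1]
grip_width: 10.2
finger_force: 0.0
[613.24749109 -87.60599849  87.53759694] [[ 76.8 -32.5]]
```

View pics/c3.png

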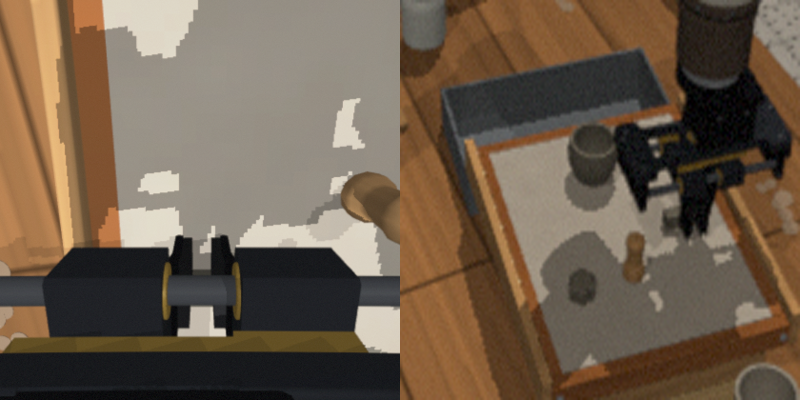

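The fingers are pushing the strip, whose inner end shows at about (665,218) in the right panel. I'll check its clearance from the pot.

```bash
python3 - <<'E'
from h import *
p=load('d3.png');print(sl(cast(p,[(337,204),(337,210)],88)))
E
```

```text
[[ 50.    0.4]
 [ 40.9 -22.4]]
```

```bash
python3 -m creep '[[[0.14,0.99,0,0,0,0],[0.14,0.99,0,0,0,0],[0.14,0.99,0,0,0,0],[0.14,0.99,0,0,0,0],[0.14,0.99,0,0,0,0],[0.14,0.99,0,0,0,0],[0.14,0.99,0,0,0,0],[0.14,0.99,0,0,0,0],[0.14,0.99,0,0,0,0],[0.14,0.99,0,0,0,0]]]'
python3 -m creep '[[[0.14,0.99,0,0,0,0],[0.14,0.99,0,0,0,0],[0.14,0.99,0,0,0,0],[0.14,0.99,0,0,0,0],[0.14,0.99,0,0,0,0],[0.14,0.99,0,0,0,0],[0.14,0.99,0,0,0,0],[0.14,0.99,0,0,0,0],[0.14,0.99,0,0,0,0],[0.14,0.99,0,0,0,0]]]'
python3 -m creep '[[[0.14,0.99,0,0,0,0],[0.14,0.99,0,0,0,0],[0,0,0,0,0,0],[0,0,0,0,0,0]]]'
python3 - <<'E'
from h import *
s=ctrl.read_state();print(s['ee_pos'],sl(s['ee_pos']))
a,_=snap('scene','s4.png');b,_=snap('side','d4.png')
cv2.imwrite('pics/c4.png',np.hstack([cv2.resize(x[r,c,::-1],(400,400),interpolation=2) for x,r,c in [(a,slice(160,340),slice(190,390)),(b,slice(130,270),slice(220,400))]]))
E
```

```text
time: 12.42
ee_pos: [627.0, 10.6, 87.5]
eef_rot: [0.0, -0.655, 0.755, -0.0]
ft_force: [-0.9, -0.4, 0.5]
grip_width: 9.9
finger_force: 0.0
time: 13.25
ee_pos: [641.0, 109.5, 87.5]
eef_rot: [0.0, -0.655, 0.755, 0.0]
ft_force: [0.5, 0.8, 0.2]
grip_width: 9.8
finger_force: 0.0
time: 13.58
ee_pos: [643.6, 128.9, 87.4]
eef_rot: [-0.0, -0.656, 0.755, 0.0]
ft_force: [-0.2, -0.6, -0.1]
grip_width: 10.1
finger_force: 0.0
[643.58144411 128.93066801  87.39989653] [[ 76.7 186.1]]
```

View pics/c4.png

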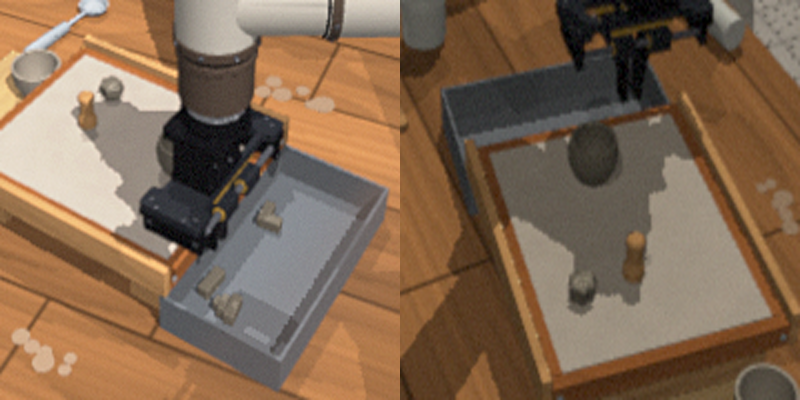

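Strip is in the tray (left panel, 210,280). Lump last, going over at height.

```bash
python3 -m creep '[[[0,0,4,0,0,0],[0,0,3.5,0,0,0],[-2.4,-3.35,0,0,0,0],[-2.4,-3.35,0,0,0,0],[-2.4,-3.35,0,0,0,0],[-2.4,-3.35,0,0,0,0],[-2.4,-3.35,0,0,0,0],[-2.4,-3.35,0,0,0,0],[-2.5,-3.35,0,0,0,0],[-2.5,-3.35,0,0,0,0]]]'
python3 -m creep '[[[0,0,0,0,0,0],[0,0,0,0,0,0],[0,0,-3,0,0,0],[0,0,-1,0,0,0],[0,0,0,0,0,0],[0,0,0,0,0,0]]]'
python3 - <<'E'
from h import *
s=ctrl.read_state();print(s['ee_pos'],sl(s['ee_pos']))
E
```

```text
time: 14.52
ee_pos: [447.9, -141.2, 162.8]
eef_rot: [0.0, -0.655, 0.755, -0.0]
ft_force: [1.4, -0.6, -0.6]
grip_width: 10.2
finger_force: 0.0
time: 15.02
ee_pos: [450.3, -139.3, 122.4]
eef_rot: [-0.0, -0.656, 0.755, 0.0]
ft_force: [-0.9, -0.5, 0.8]
grip_width: 10.0
finger_force: 0.0
[ 450.29092435 -139.25020224  122.42566193] [[ -77.4 -106.3]]
```

```bash
python3 -m creep '[[[0,0,-1.5,0,0,0],[0,0,-1.2,0,0,0],[0,0,-0.8,0,0,0],[0,0,0,0,0,0],[0.07,0.5,0,0,0,0],[0.07,0.5,0,0,0,0],[0.07,0.5,0,0,0,0],[0.07,0.5,0,0,0,0],[0.07,0.5,0,0,0,0],[0.14,0.99,0,0,0,0]]]'
python3 -m creep '[[[0.14,0.99,0,0,0,0],[0.14,0.99,0,0,0,0],[0.14,0.99,0,0,0,0],[0.14,0.99,0,0,0,0],[0.14,0.99,0,0,0,0],[0.14,0.99,0,0,0,0],[0.14,0.99,0,0,0,0],[0,0,0,0,0,0]]]'
python3 - <<'E'
from h import *
s=ctrl.read_state();print(s['ee_pos'],sl(s['ee_pos']))
a,_=snap('scene','s5.png');b,_=snap('side','d5.png')
cv2.imwrite('pics/c5.png',np.hstack([cv2.resize(x[r,c,::-1],(400,400),interpolation=2) for x,r,c in [(a,slice(160,340),slice(190,390)),(b,slice(130,270),slice(220,400))]]))
E
```

```text
time: 15.85
ee_pos: [454.8, -104.2, 87.8]
eef_rot: [0.0, -0.655, 0.755, -0.0]
ft_force: [0.1, -0.8, 0.6]
grip_width: 9.9
finger_force: 0.1
time: 16.52
ee_pos: [465.1, -33.7, 87.6]
eef_rot: [0.0, -0.656, 0.755, -0.0]
ft_force: [0.2, -1.4, -0.2]
grip_width: 10.0
finger_force: 0.0
[465.07346921 -33.6861721   87.59409533] [[-77.4   0.3]]
```

View pics/c5.png

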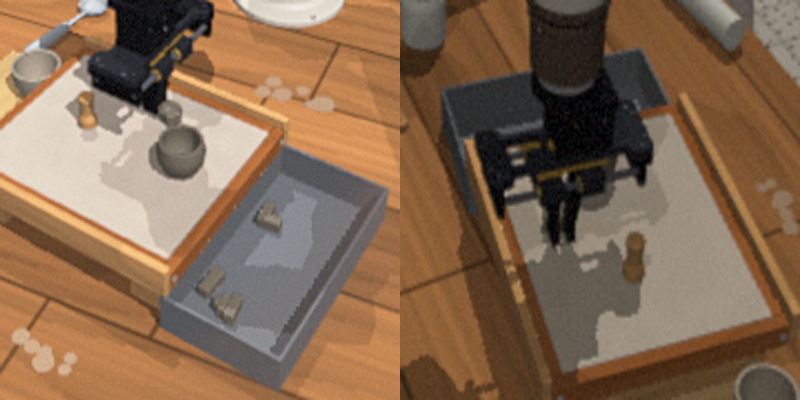

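The lump, at (171,112) in the left panel, is just ahead of the fingers and coming up on the pot. Checking its side offset.

```bash
python3 - <<'E'
from h import *
p=load('s5.png');print(sl(cast(p,[(275.5,210.4),(269.5,210),(281,210.4)],90)), sl(cast(load('s4.png'),[(245.5,199.6)],90)))
E
```

```text
[[-75.9  31.4]
 [-68.8  16.7]
 [-83.9  43.9]] [[-72.1 -65.8]]
```

```bash
python3 -m creep '[[[0.14,0.99,0,0,0,0],[0.14,0.99,0,0,0,0],[0.14,0.99,0,0,0,0],[0.14,0.99,0,0,0,0],[0.14,0.99,0,0,0,0],[0.14,0.99,0,0,0,0],[0.14,0.99,0,0,0,0],[0.14,0.99,0,0,0,0],[0.14,0.99,0,0,0,0],[0.14,0.99,0,0,0,0]]]'
python3 -m creep '[[[0.14,0.99,0,0,0,0],[0.14,0.99,0,0,0,0],[0.14,0.99,0,0,0,0],[0.14,0.99,0,0,0,0],[0.14,0.99,0,0,0,0],[0.14,0.99,0,0,0,0],[0.14,0.99,0,0,0,0],[0.14,0.99,0,0,0,0],[0.14,0.99,0,0,0,0],[0,0,0,0,0,0]]]'
python3 -m creep '[[[0,0,0,0,0,0],[0,0,3,0,0,0],[0,0,4,0,0,0],[0,0,4,0,0,0],[-0.5,4,2,0,0,0],[-0.5,4,2,0,0,0],[-0.5,4,0,0,0,0],[-0.5,4,0,0,0,0],[-0.5,4,0,0,0,0],[0,0,0,0,0,0]]]'
python3 - <<'E'
from h import *
a,_=snap('scene','s6.png');b,_=snap('side','d6.png')
cv2.imwrite('pics/c6.png',np.hstack([cv2.resize(x[r,c,::-1],(400,400),interpolation=2) for x,r,c in [(a,slice(160,340),slice(190,390)),(b,slice(130,270),slice(220,400))]]))
E
```

```text
time: 17.45
ee_pos: [478.6, 64.8, 87.5]
eef_rot: [-0.0, -0.655, 0.755, -0.0]
ft_force: [0.7, -0.3, -1.0]
grip_width: 10.0
finger_force: 0.1
time: 18.28
ee_pos: [491.8, 154.7, 87.6]
eef_rot: [0.001, -0.656, 0.755, -0.0]
ft_force: [-1.8, -0.8, 0.1]
grip_width: 9.9
finger_force: 0.0
time: 19.12
ee_pos: [466.2, 352.1, 233.9]
eef_rot: [0.001, -0.657, 0.754, 0.0]
ft_force: [1.1, -0.4, 0.4]
grip_width: 10.2
finger_force: 0.0
```

View pics/c6.png

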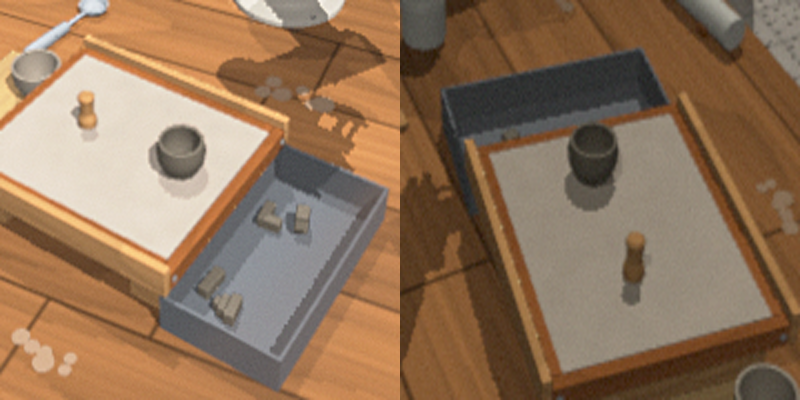

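All four offcuts are in the tray, at (268,215), (302,218), (210,280) and (228,305). The slab holds only the pot and stamp, both unmoved, and the arm is clear.

```bash
python3 -c "
from rig import job;print(job.hand_in())"
```

```text
the job is handed in; nothing more can be done
None
```

The job is handed in: all four offcuts were swept over the slab's end into the scrap tray, and the last pictures show the pot and stamp standing where they were.

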